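Clamp the router in its desk cradle

TASK

Secure the router in its desk cradle: loosen the black clamp knob on the sliding jaw, slide the jaw so that it pushes the router home against the stop fence and the orange sprung face is pressed in at least halfway, then tighten the knob firmly so that the jaw stays locked in that position when you let go. Do not crush the router, and leave the mouse, mug and plant where they are.

Things in the scene. Friction and masses are not known exactly. Their poses are not given: they have to be found in the camera images.
- cradle: aluminium plate fixed to the desk, 375 x 135 x 12 mm, from x = -200 to +175 mm of its origin on the desk. +x is the closing direction (jaw to stop fence), z up. Side lips 117 mm apart, 12 mm high, guide the router. The rigid grey stop fence (30 x 90 mm, top 49 mm above the desk) has its front somewhere between x = +110 and +140 mm: not reported, see or feel it
- router: white router, loose, 150 mm long (along its x, which runs along the cradle's x), 105 mm wide, 31 mm high, lying on the cradle (its underside 12 mm above the desk), 0.2 to 0.4 kg; origin at the centre of its underside. Two fixed upright antennas at its +x end reach 153 mm above the desk. At the start it touches neither jaw nor fence
- jaw (a joint): the grey jaw's place along the cradle's +x, m, 0 to 0.14; at 0 the knob axis is at cradle x = -158 mm. Block 50 x 70 mm, top 57 mm high. Free, it slides with 1.5 N; with the knob tight it is locked by friction. Its orange sprung face (64 mm wide, 26 mm tall, centre 27 mm above the desk, front 43 mm ahead of the knob axis when relaxed) gives by up to 10 mm at 1.2 N per mm
- knob (a joint): angle of the clamp knob, rad, 0 to 2.2, growing clockwise seen from above = tightening. Below about 0.8 the jaw is free, from 0.9 the clamp bites, from 1.4 it is firmly tight, the turning moment rising to some 0.35 N m. It stays where it is left. It starts tight (1.5 to 1.9)
- knob_grip (a point): grip point of the black bar knob that stands on the jaw: on the knob axis, 84 mm above the desk. The bar lies along this point's x axis, is 60 mm long, 16 mm thick (along y) and 30 mm tall, from 70 to 100 mm above the desk; z up. The knob moves with the jaw
- mouse: black computer mouse, 105 x 60 x 32 mm, loose on the desk, origin at the centre of its underside
- mug: blue mug, 80 mm across, 90 mm high, loose, origin at the centre of its underside
- plant: small green plant in a terracotta pot, 90 mm across, about 140 mm high, loose, origin at the centre of its underside
Things that resemble listed ones, but are neither listed nor needed, are in the scene too. Several things have the shape of the router; the one meant has the colours described above.

How it is judged:
By the outcome, as a careful person would: the job done as asked, in the order asked, and still so for the second after the job is handed in, with the robot touching nothing.
It also fails if it takes over 72 s, if anything falls off the work surface, if the arm or the gripper's body presses on something with over 40 N, if the wrist force passes 120 N, or if a joint passes its speed limit or range.

ROBOT

A 7-joint arm with a two-finger parallel gripper is mounted at the origin on the work surface. World frame = base frame: x ahead of the robot, y to its left, z up, the work surface at z = 0. Lengths are in m, angles in rad, forces in N, time in s.
With the tool pointing down it reaches from about 0.35 to 0.9 m from the base axis. Payload 7.2 kg.
Tool frame: the origin (TCP) lies midway between the tips of the shut fingers; the grasp point (between the pads) lies r.grasp_offset behind it (r.grasp_offset is the distance from the TCP to the grasp point, in m); z points along the fingers, y is the line along which they close (so a half turn about z gives the same grasp; the last joint's range is limited). The gripper opens to 88 mm and grips with 3 to 60 N. Pads are 20 mm wide; open, the fingers measure 115 mm over their backs; the gripper's body (75 mm by 178 mm) begins 61 mm behind the grasp point.
Start: joints at [1.138, 0.411, -0.013, 1.596, 0.006, 1.134, -0.082], TCP at [0.223, -0.584, 0.223] pointing down, gripper open.
Joint ranges: [-2.95, 2.95], [-0.29, 1.99], [-1.47, 1.44], [0.14, 2.54], [-1.03, 4.17], [0.13, 1.85], [-2.86, 2.86]. Speed limits (rad/s): [2.39, 2.39, 3.01, 3.01, 3.14, 3.14, 3.14].

INTERFACE

Orientations are given as a unit quaternion [x, y, z, w].
In Python, from bench import r, snapshot, get_calibration gives the robot as it stands. The module is installed in compiled form; this text tells all that it offers.
- The arm moves only by the tool servo_tool, never from a script. Its argument "increments" is a list that holds one entry, the list of rows, each a list of 5 numbers: the shift along the tool's x, y, z in units of 60 mm (1.0 is 60 mm), then the turn about the tool's z in units of 8 degrees (1.0 is 8 degrees), then the opening, from -1 (shut) to 1 (fully open). A call has 1 to 10 rows; each row is the pose to reach, as a shift and turn from the pose commanded when the call began, along the tool's axes at that moment; what a row does not reach only later rows make up. A row lasts 1/8 s, in which the tool goes at most 62.5 mm and 10.7 degrees, less where a joint would pass 70% of its speed; a pose out of reach is approached as far as the arm can. A call with a gripper value outside its range is refused whole. The fingers move at their own pace and stop on an object; "squeeze" is the grip in N (left out, the last holds). Time passes only in rows, so rows that repeat a pose let the fingers close. It gives the time, the measured TCP pose, the force, the opening and the grip force at its end, in the units of the state.
- r.observe(): the state, without advancing time (a new reading comes with each control period).
- snapshot(name): name is "scene" or "top"; returns the picture (400x640x3 uint8, red, green, blue); there is no depth.
- get_calibration(name): a dict with "intrinsics" (3x3 intrinsics, pixels), "k1" (the pictures are not rectified: a ray, as slopes to the right and down, at radius r is drawn at 1 + k1 r^2 times it, then the intrinsics apply), "eye" and "attitude" of the camera in the world. Camera axes: x right, y up, looking along -z (the intrinsics and any distortion apply to the point x, -y, -z); pixel columns grow to the right and rows downward; lengths in m; the calibration is good to about 2 mm. A picture is of the moment at which its call begins. get_calibration takes no time and is no camera call.
- r.hand_in(): hands the job in; it is judged then, once.
The state is a dict: "time_s": time; "qpos": joint angles; "qvel": joint speeds; "joint_torque": joint torques, N m; "ee_pos": TCP position; "tool_rot": TCP orientation; "contact_force": force on the tool from outside, world axes, zero at the start; "moment": the same for the moment, N m; "opening": opening from 0.0 (shut) to 1.0 (fully open); "finger_force": force on a finger pad.
Only numpy, scipy, OpenCV 4.12 (cv2) and the standard library are available. Lean on these libraries where they do the work, as an engineer would, in place of code of your own. Each camera call takes 0.05 s, during which the arm holds its last target. There are 200 camera calls.

## Working session

There is one attempt and no reset: what is moved stays moved. The work goes in short steps, Python scripts to look and compute and a tool call to move; the robot and the scene stay as the last step left them, time stands still between calls to the robot, and variables do not carry over. Pictures are saved under pics/ and viewed, at most 10 in all, crops included, and the job is handed in when it is done.

Besides the shell and the picture viewer there is one more tool, called after ">>>" as name([rows], argument=value, ...), one row to a line, values as JSON. servo_tool: Moves the arm, as the interface text tells. Its arguments: {"type":"object","properties":{"increments":{"type":"array"},"squeeze":{"type":"number"}},"required":["increments"]}

```bash
mkdir -p pics; cat > h.py <<'E'
import numpy as np, cv2
from scipy.spatial.transform import Rotation as R
from bench import r, snapshot, get_calibration
def cam(n):
    c=get_calibration(n); a=np.array(c["attitude"],float)
    M=a if a.shape==(3,3) else R.from_quat(a).as_matrix()
    return np.array(c["intrinsics"]),c["k1"],np.array(c["eye"]),M
def ray(n,u,v):
    K,k1,e,M=cam(n)
    p=cv2.undistortPoints(np.array([[[u,v]]],float),K,np.array([k1,0,0,0.]))[0,0]
    return e,M@np.array([p[0],-p[1],-1])
def onz(n,u,v,z):
    e,d=ray(n,u,v); return e+d*(z-e[2])/d[2]
def proj(n,P):
    K,k1,e,M=cam(n); q=M.T@(np.array(P)-e); x,y=q[0]/-q[2],-q[1]/-q[2]
    f=1+k1*(x*x+y*y); return (K@[x*f,y*f,1])[:2]
def save(n,name):
    im=snapshot(n)[:,:,::-1].copy(); cv2.imwrite(f'pics/{name}.png',im); return im
E
python3 - <<'E'
from h import *
for n in("top","scene"): save(n,n+"0"); print(n,get_calibration(n))
o=r.observe(); print(o, r.grasp_offset)
E
```

```text
top {'intrinsics': array([[371.56770376,   0.        , 318.79513444],
       [  0.        , 371.56770376, 198.02350869],
       [  0.        ,   0.        ,   1.        ]]), 'k1': -0.02842274184381891, 'eye': array([0.29867925, 0.06697193, 1.24686763]), 'attitude': array([-0.04676721,  0.06307839,  0.71310385, -0.69664686])}
scene {'intrinsics': array([[498.55976984,   0.        , 321.9473318 ],
       [  0.        , 498.55976984, 190.83258121],
       [  0.        ,   0.        ,   1.        ]]), 'k1': -0.13502679504044798, 'eye': array([1.3036708 , 0.32094736, 1.07228642]), 'attitude': array([0.20997832, 0.27812789, 0.75528792, 0.55506228])}
{'time_s': 0.1, 'qpos': array([ 1.13779468,  0.41182472, -0.012722  ,  1.59691518,  0.00560546,
        1.13432182, -0.08220351]), 'qvel': array([-8.17661701e-04, -1.74161904e-03,  5.66463988e-05, -2.48821400e-03,
       -7.88338205e-04,  7.25607354e-04, -1.25025922e-03]), 'joint_torque': array([ 9.15665514e-04, -5.89101183e+01,  6.43160585e-01, -2.91713262e+01,
       -5.37535327e-02,  1.44463655e-02,  7.48290790e-05]), 'ee_pos': array([ 0.22278838, -0.58347021,  0.22190863]), 'tool_rot': array([ 9.83407891e-01,  1.81406742e-01, -1.79836682e-04, -6.93766197e-04]), 'contact_force': array([-0.15513762,  0.38834259, -0.34012653]), 'moment': array([ 0.04309322,  0.0236704 , -0.01725956]), 'finger_force': 0.0, 'opening': 1.002851798348516} 0.0187
```

View pics/top0.png

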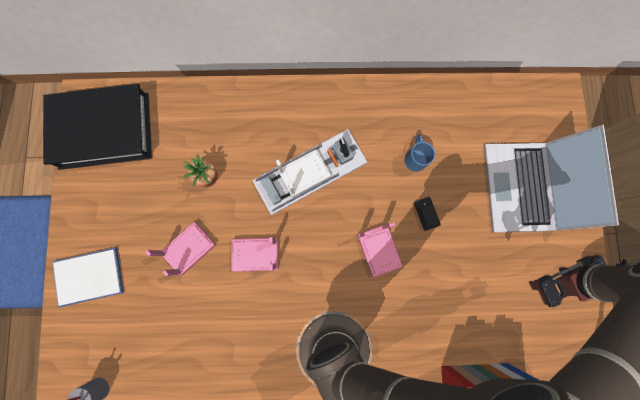

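View pics/scene0.png

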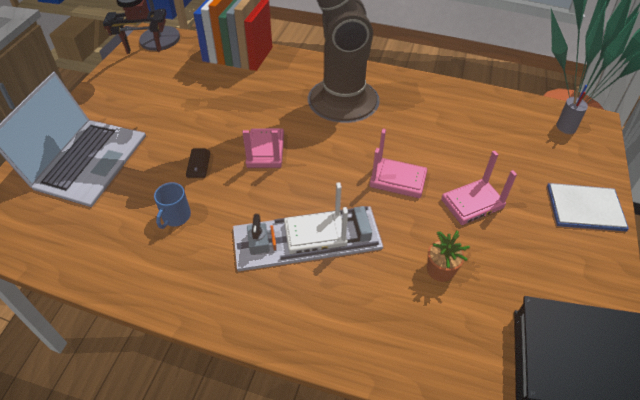

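The white router lies in the cradle: top view (305,170), scene view (315,230). The three pink ones, at top (187,248), (255,254) and (380,250), have the wrong colour. I'll confirm this in one enlarged crop.

```bash
python3 - <<'E'
from h import *
a=cv2.imread('pics/top0.png')[125:220,245:375]; b=cv2.imread('pics/scene0.png')[175:275,225:390]
a=cv2.resize(a,(780,570)[:2] if 0 else (400,292),interpolation=cv2.INTER_CUBIC)
b=cv2.resize(b,(495,300),interpolation=cv2.INTER_CUBIC)
c=np.zeros((592,495,3),np.uint8); c[:292,:400]=a; c[292:]=b
cv2.imwrite('pics/crop0.png',c)
for n,f in(("top","top0"),("scene","scene0")):
    im=cv2.imread(f'pics/{f}.png'); hsv=cv2.cvtColor(im,cv2.COLOR_BGR2HSV)
    x0,x1,y0,y1=(245,375,125,220) if n=="top" else (225,390,175,275)
    roi=np.zeros(im.shape[:2],np.uint8); roi[y0:y1,x0:x1]=1
    o=cv2.inRange(hsv,(3,170,120),(14,255,255))*roi
    k=cv2.inRange(hsv,(0,0,0),(180,255,55))*roi
    g=cv2.inRange(hsv,(0,0,60),(180,60,255))*roi
    for nm,m in(("orange",o),("black",k),("grey",g)):
        cs,_=cv2.findContours(m,cv2.RETR_EXTERNAL,cv2.CHAIN_APPROX_NONE)
        for c in sorted(cs,key=cv2.contourArea)[-3:]:
            if cv2.contourArea(c)>8: print(n,nm,cv2.contourArea(c),cv2.minAreaRect(c), cv2.boxPoints(cv2.minAreaRect(c)).round(1).tolist())
E
```

```text
top orange 19.5 ((332.5000305175781, 157.5), (17.441329956054688, 2.2360680103302), 63.43495178222656) [[327.6000061035156, 150.1999969482422], [329.6000061035156, 149.1999969482422], [337.3999938964844, 164.8000030517578], [335.3999938964844, 165.8000030517578]]
top black 9.5 ((284.8000183105469, 195.6000518798828), (1.7888542413711548, 8.9442720413208), 63.43495178222656) [[280.3999938964844, 196.8000030517578], [288.3999938964844, 192.8000030517578], [289.20001220703125, 194.39999389648438], [281.20001220703125, 198.39999389648438]]
top black 52.0 ((343.5500183105469, 147.65000915527344), (16.76007080078125, 5.059643268585205), 71.56504821777344) [[338.5, 140.5], [343.29998779296875, 138.89999389648438], [348.6000061035156, 154.8000030517578], [343.79998779296875, 156.39999389648438]]
top grey 4244.0 ((308.2292785644531, 168.42034912109375), (45.650569915771484, 110.4552230834961), 61.38954162597656) [[248.8000030517578, 174.8000030517578], [345.79998779296875, 121.9000015258789], [367.6000061035156, 162.0], [270.70001220703125, 214.89999389648438]]
scene orange 22.0 ((272.30767822265625, 235.53848266601562), (19.219379425048828, 2.7456257343292236), 78.69007110595703) [[269.1000061035156, 226.39999389648438], [271.79998779296875, 225.8000030517578], [275.5, 244.6999969482422], [272.79998779296875, 245.1999969482422]]
scene grey 6463.5 ((304.427734375, 224.2803497314453), (71.99907684326172, 147.34341430664062), 81.25383758544922) [[226.10000610351562, 199.89999389648438], [371.79998779296875, 177.5], [382.70001220703125, 248.6999969482422], [237.10000610351562, 271.1000061035156]]
```

View pics/crop0.png

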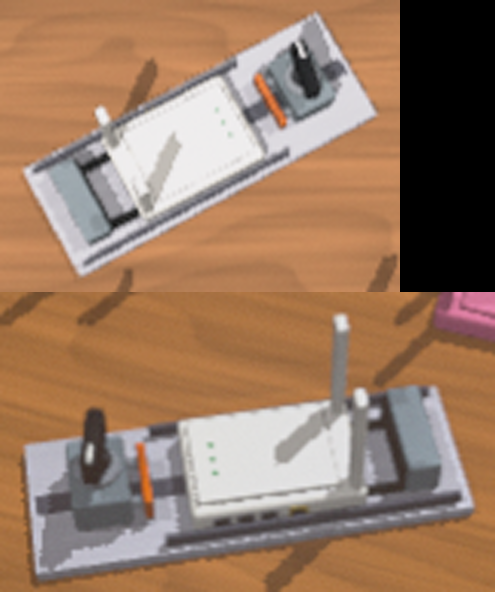

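The crop shows the white router (green LEDs, antennas toward the fence) between the orange face and the grey fence, with the black knob bar on the jaw. Next I compute the cradle pose from the plate corners.

```bash
python3 - <<'E'
from h import *
T=lambda x,y:(245+x/3.077-.5,125+y/3.074-.5)
S=lambda x,y:(225+x/3-.3,175+(y-292)/3-.3)
loc=np.array([[-.2,.0675],[-.2,-.0675],[.175,-.0675],[.175,.0675]])
# closing direction = image lower left in top; robot +y = image left -> side signs resolved by fit
tc=[(378,115),(316,12),(22,170),(80,275)]
sc=[(24,446),(37,578),(472,513),(434,388)]
def fit(n,px,l):
    W=np.array([onz(n,*p,.012)[:2] for p in px]); a=l.mean(0);b=W.mean(0)
    U,s,V=np.linalg.svd((l-a).T@(W-b)); Rm=(U@V).T
    t=b-Rm@a; print(n,"yaw",np.arctan2(Rm[1,0],Rm[0,0]),"det",np.linalg.det(Rm),"org",t,"res mm",((l@Rm.T+t-W)*1e3).round(1).tolist()); return Rm,t
A=fit("top",[T(*p) for p in tc],loc[[1,0,3,2]][[1,0,3,2]] if 0 else loc)
print(np.array([onz("top",*T(*p),.012) for p in tc]).round(3).tolist())
B=fit("scene",[S(*p) for p in sc],loc)
def tri(p,q):
    e1,d1=ray("top",*p);e2,d2=ray("scene",*q)
    s=np.linalg.lstsq(np.c_[d1,-d2],e2-e1,rcond=None)[0]
    P1=e1+d1*s[0];P2=e2+d2*s[1];return (P1+P2)/2,np.linalg.norm(P1-P2)
Rm,t=A
for nm,p,q in(("orange",(332.5,157.5),(272.3,235.5)),):
    P,e=tri(p,q);print(nm,P,e,Rm.T@(P[:2]-t))
for nm,p,z in(("fence front top ends",T(88,242),.049),("",T(52,170),.049),("",T(110,236),.049),("",T(80,158),.049),("knob A",T(299,46),.1),("knob B",T(312,90),.1),("routerL jaw end",T(228,76),.043),("routerR",T(268,150),.043)):
    P=onz("top",*p,z); print(nm,P.round(4),(Rm.T@(P[:2]-t)).round(4))
for nm,p,z in(("knob top s A",S(95,412),.1),("B",S(97,440),.1),("fence front top",S(390,390),.049),("f2",S(413,493),.049)):
    P=onz("scene",*p,z); print(nm,P.round(4),(Rm.T@(P[:2]-t)).round(4))
E
```

```text
top yaw 2.0549890646203215 det 0.9999999999999996 org [0.58151527 0.07536507] res mm [[1.2, 0.6], [-0.4, -1.3], [0.6, 0.2], [-1.4, 0.5]]
[[0.614, -0.134, 0.012], [0.735, -0.069, 0.012], [0.559, 0.261, 0.012], [0.442, 0.198, 0.012]]
scene yaw 2.0544734183242195 det 1.0000000000000007 org [0.5854317  0.07807517] res mm [[2.0, -0.0], [-0.7, -2.5], [-2.9, 0.7], [1.7, 1.7]]
orange [ 0.62616287 -0.01299294  0.03150159] 0.0005137602978170698 [-0.09898453  0.00161472]
fence front top ends [0.4723 0.1858 0.049 ] [0.1486 0.0453]
 [0.5507 0.2237 0.049 ] [ 0.1456 -0.0418]
 [0.4782 0.1626 0.049 ] [0.1253 0.0509]
 [0.5632 0.1938 0.049 ] [ 0.1134 -0.0389]
knob A [ 0.6669 -0.0401  0.1   ] [-0.1419 -0.0218]
knob B [ 0.6192 -0.0519  0.1   ] [-0.1302  0.0259]
routerL jaw end [0.6526 0.0333 0.043 ] [-0.0704 -0.0433]
routerR [ 0.5692 -0.0078  0.043 ] [-0.0679  0.0496]
knob top s A [ 0.6235 -0.051   0.1   ] [-0.1314  0.0216]
B [ 0.6499 -0.0385  0.1   ] [-0.1327 -0.0075]
fence front top [0.4866 0.1676 0.049 ] [0.1258 0.0411]
f2 [0.5875 0.2141 0.049 ] [ 0.12   -0.0699]
```

```bash
cat >> h.py <<'E'
def tool(P,yaw=None):
    """shift (units) and turn (units) from measured pose to world P, tool-x world yaw deg"""
    o=r.observe(); M=R.from_quat(o["tool_rot"]).as_matrix()
    d=M.T@(np.array(P)-o["ee_pos"])/.06; cy=np.degrees(np.arctan2(M[1,0],M[0,0]))
    return d.round(3), None if yaw is None else round((cy-yaw)/8,3), round(cy,2)
E
python3 - <<'E'
from h import *
t=np.array([.5825,.0765]);Rm=R.from_euler('z',2.055).as_matrix()[:2,:2]
p=[(341,139.7),(346.2,155.6)]
W=[onz("top",*q,.1)[:2] for q in p]; 
print(W,np.degrees(np.arctan2(*(W[0]-W[1])[::-1])),[Rm.T@(w-t) for w in W])
for x in(-.142,-.138,-.134):
    k=t+Rm@[x,0]; print(x,k,proj("top",[*k,.1]),proj("scene",[*k,.1]),proj("scene",[*k,.085]))
im=cv2.imread('pics/scene0.png'); g=im.max(2); m=(g<70).astype(np.uint8); m[:205]=0;m[245:]=0;m[:,:250]=0;m[:,266:]=0
n,l,s,c=cv2.connectedComponentsWithStats(m);print(s,c)
k=t+Rm@[-.138,0]; print(tool([*k,.2],14))
E
```

```text
[array([ 0.66614857, -0.0378657 ]), array([ 0.61319354, -0.05264571])] 15.594683652470327 [array([-0.14015762, -0.02079517]), array([-0.12858784,  0.03295262])]
-0.142 [ 0.64860153 -0.04917652] [344.71227207 144.90914804] [253.20513597 222.56374817] [253.79651004 226.23649042]
-0.138 [ 0.64673951 -0.04563634] [343.63094909 145.48891217] [254.83220813 222.33696634] [255.40821511 226.0107912 ]
-0.134 [ 0.6448775  -0.04209615] [342.54887606 146.06910293] [256.45855364 222.11021885] [257.01920528 225.78511538]
[[     0      0    640    400 255883]
 [   252    215      9     24    117]] [[319.52894878 199.48746497]
 [256.18803419 226.91452991]]
(array([ 9.799, -5.852,  0.373]), np.float64(0.863), np.float64(20.9))
```

>>> servo_tool([
  [[0.98,-0.58,0,0.1,1],[1.96,-1.17,0,0.2,1],[2.94,-1.75,0,0.3,1],[3.92,-2.34,0,0.4,1],[4.9,-2.92,0,0.5,1],[5.88,-3.5,0,0.6,1],[6.86,-4.1,0,0.7,1],[7.84,-4.68,0,0.8,1],[8.8,-5.27,0,0.85,1],[9.8,-5.85,0,0.85,1]],
])

```text
time_s: 1.35
ee_pos: [0.6106, -0.0914, 0.2224]
tool_rot: [0.992, 0.123, -0.0, 0.0]
contact_force: [1.3, -1.1, 0.6]
opening: 1.0
finger_force: 0.0
```

>>> servo_tool([
  [[0,0,0,0,1],[0,0,0,0,1]],
])

```text
time_s: 1.6
ee_pos: [0.6093, -0.0934, 0.222]
tool_rot: [0.992, 0.123, -0.001, 0.0]
contact_force: [-0.3, -0.1, -0.7]
opening: 1.003
finger_force: 0.0
```

```bash
python3 - <<'E'
from h import *
print(tool([.6455,-.0445,.068],14)); o=r.observe(); print(o["time_s"],o["qpos"].round(2))
im=save("scene","s1"); cv2.imwrite('pics/s1c.png',cv2.resize(im[130:290,200:400],(750,600),interpolation=cv2.INTER_CUBIC))
E
```

```text
(array([ 0.788, -0.644,  2.565]), np.float64(0.015), np.float64(14.12))
1.6 [ 0.26  0.41 -0.25  1.6   0.11  1.14 -1.35]
```

View pics/s1c.png

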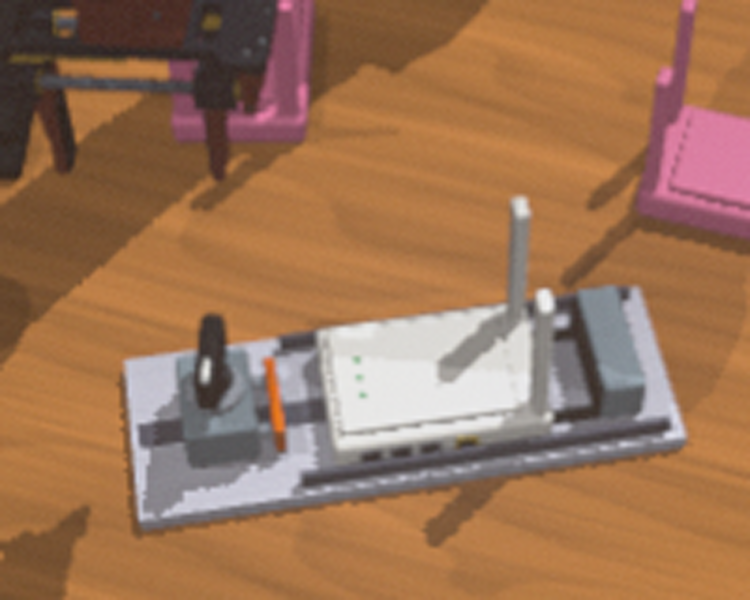

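The knob bar is at crop (210,355), about (256,225) in the full view, and nothing has moved. I go over it and descend.

>>> servo_tool([
  [[0.4,-0.32,0,0,1],[0.79,-0.64,0.3,0,1],[0.79,-0.64,0.9,0,1],[0.79,-0.64,1.5,0,1],[0.79,-0.64,2.1,0,1],[0.79,-0.64,2.4,0,1],[0.79,-0.64,2.57,0,1],[0.79,-0.64,2.57,0,1]],
])

```text
time_s: 2.65
ee_pos: [0.6465, -0.0447, 0.0687]
tool_rot: [0.992, 0.122, 0.0, 0.0]
contact_force: [0.3, -0.4, 0.4]
opening: 0.995
finger_force: 0.0
```

```bash
python3 - <<'E'
from h import *
print(tool([.6455,-.0445,.068],14)); o=r.observe(); print(o["time_s"],o["contact_force"])
im=save("scene","s2"); b=save("top","t2"); c=np.vstack([cv2.resize(im[180:255,220:320],(400,300),interpolation=cv2.INTER_CUBIC),cv2.resize(b[110:185,290:390],(400,300),interpolation=cv2.INTER_CUBIC)]); cv2.imwrite('pics/c2.png',c)
E
```

```text
(array([-0.015, -0.008,  0.011]), np.float64(0.008), np.float64(14.06))
2.65 [ 0.32320554 -0.3737627   0.42924841]
```

View pics/c2.png

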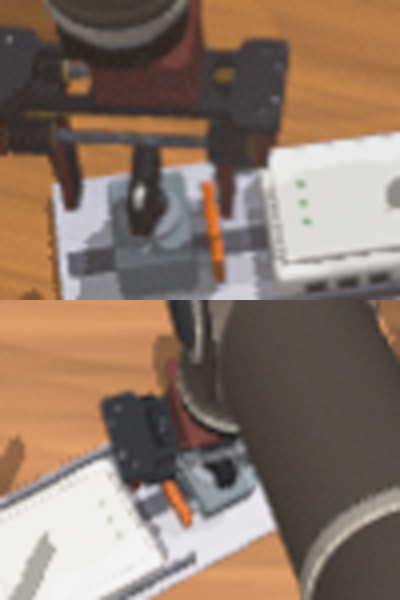

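The bar stands between the fingers: in the crop, tips at x≈70 and 228, bar at 147. I close.

>>> servo_tool([
  [[0,0,0,0,0.3],[0,0,0,0,0.0],[0,0,0,0,-0.3],[0,0,0,0,-0.6],[0,0,0,0,-1],[0,0,0,0,-1],[0,0,0,0,-1],[0,0,0,0,-1]],
], squeeze=8)

```text
time_s: 3.75
ee_pos: [0.6471, -0.047, 0.0684]
tool_rot: [0.993, 0.122, 0.001, 0.002]
contact_force: [2.5, -5.3, -2.3]
opening: 0.192
finger_force: 8.0
```

```bash
python3 - <<'E'
from h import *
o=r.observe(); print({k:np.round(o[k],3) for k in("time_s","ee_pos","contact_force","moment","opening","finger_force")},tool([.6455,-.0445,.068],14))
E
```

```text
{'time_s': np.float64(3.75), 'ee_pos': array([ 0.647, -0.047,  0.068]), 'contact_force': array([ 2.518, -5.312, -2.319]), 'moment': array([-1.307, -0.532,  0.081]), 'opening': np.float64(0.192), 'finger_force': np.float64(8.028)} (array([-0.016, -0.048,  0.007]), np.float64(0.001), np.float64(14.01))
```

Gripped (opening 0.19 is about 17 mm). I centre the tool to take out the side force, then squeeze harder.

>>> servo_tool([
  [[0,0.03,0,0,-1],[0,0.05,0,0,-1],[0,0.05,0,0,-1]],
], squeeze=8)

```text
time_s: 4.12
ee_pos: [0.6472, -0.0472, 0.0684]
tool_rot: [0.992, 0.123, 0.0, 0.0]
contact_force: [1.2, -2.2, -1.3]
opening: 0.194
finger_force: 8.0
```

>>> servo_tool([
  [[0,0,0,0,-1],[0,0,0,0,-1],[0,0,0,0,-1]],
], squeeze=50)

```text
time_s: 4.5
ee_pos: [0.6472, -0.0472, 0.0684]
tool_rot: [0.992, 0.123, -0.0, 0.0]
contact_force: [0.4, -1.9, -1.8]
opening: 0.182
finger_force: 49.5
```

```bash
cat >> h.py <<'E'
CD=np.array([np.cos(2.055),np.sin(2.055)])
def st():
    o=r.observe(); P=o["ee_pos"][:2]-[.5825,.0765]; f=o["contact_force"][:2]; n=np.array([-CD[1],CD[0]])
    print("t",round(o["time_s"],2),"cradle xy mm",(P@CD*1e3).round(1),(P@n*1e3).round(1),"z",o["ee_pos"][2].round(4),"F along/across/z",(f@CD).round(1),(f@n).round(1),o["contact_force"][2].round(1),"Mz",o["moment"].round(2),"yaw",tool([0,0,0])[2],"open",round(o["opening"],3),"grip",round(o["finger_force"],1))
    c=R.from_quat(o["tool_rot"]).as_matrix().T@np.array([*CD,0]); print("closing dir in tool axes",c.round(3))
E
python3 -c "
from h import *
st()"
```

```text
t 4.5 cradle xy mm -139.6 0.4 z 0.0684 F along/across/z -1.9 0.5 -1.8 Mz [-0.52 -0.18  0.36] yaw 14.11 open 0.182 grip 49.5
closing dir in tool axes [-0.236 -0.972 -0.   ]
```

Centred. I loosen counter-clockwise by 72°, which is −9 units.

>>> servo_tool([
  [[0,0,0,-0.5,-1],[0,0,0,-1,-1],[0,0,0,-1.5,-1],[0,0,0,-2,-1],[0,0,0,-2.5,-1],[0,0,0,-3,-1]],
])

```text
time_s: 5.25
ee_pos: [0.6473, -0.0473, 0.0683]
tool_rot: [0.945, 0.327, 0.0, -0.0]
contact_force: [2.4, -3.0, -2.7]
opening: 0.176
finger_force: 49.9
```

```bash
python3 -c "
from h import *
st()"
```

```text
t 5.25 cradle xy mm -139.7 0.3 z 0.0683 F along/across/z -3.7 -0.7 -2.7 Mz [-0.54 -0.4  -0.16] yaw 38.18 open 0.176 grip 49.9
closing dir in tool axes [ 0.181 -0.983  0.   ]
```

>>> servo_tool([
  [[0,0,0,-0.75,-1],[0,0,0,-1.5,-1],[0,0,0,-2.25,-1],[0,0,0,-3,-1],[0,0,0,-3.75,-1],[0,0,0,-4.5,-1],[0,0,0,-5.25,-1],[0,0,0,-6,-1],[0,0,0,-6,-1]],
])

```text
time_s: 6.38
ee_pos: [0.6471, -0.0468, 0.0682]
tool_rot: [0.731, 0.682, 0.0, -0.0]
contact_force: [2.9, -0.7, -2.7]
opening: 0.178
finger_force: 49.9
```

```bash
python3 -c "
from h import *
st()"
```

```text
t 6.38 cradle xy mm -139.2 0.2 z 0.0682 F along/across/z -2.0 -2.2 -2.7 Mz [-0.24 -0.52  0.17] yaw 86.06 open 0.178 grip 49.9
closing dir in tool axes [ 0.851 -0.525  0.001]
```

Loose now. I slide the jaw along the cradle, the first 50 mm.

>>> servo_tool([
  [[0.085,-0.052,0,0,-1],[0.17,-0.105,0,0,-1],[0.255,-0.157,0,0,-1],[0.34,-0.21,0,0,-1],[0.425,-0.262,0,0,-1],[0.51,-0.315,0,0,-1],[0.596,-0.367,0,0,-1],[0.68,-0.42,0,0,-1],[0.71,-0.44,0,0,-1],[0.71,-0.44,0,0,-1]],
])

```text
time_s: 7.62
ee_pos: [0.6237, -0.0025, 0.0683]
tool_rot: [0.731, 0.683, 0.0, -0.0]
contact_force: [4.1, 0.6, -9.8]
opening: 0.181
finger_force: 49.9
```

```bash
python3 -c "
from h import *
st()"
```

```text
t 7.62 cradle xy mm -89.1 0.3 z 0.0683 F along/across/z -1.4 -3.9 -9.8 Mz [ 0.12 -1.17  0.1 ] yaw 86.11 open 0.181 grip 49.9
closing dir in tool axes [ 0.851 -0.524  0.   ]
```

>>> servo_tool([
  [[0.035,-0.022,0,0,-1],[0.07,-0.044,0,0,-1],[0.106,-0.066,0,0,-1],[0.142,-0.087,0,0,-1],[0.17,-0.105,0,0,-1],[0.17,-0.105,0,0,-1]],
])

```text
time_s: 8.38
ee_pos: [0.6183, 0.0078, 0.0683]
tool_rot: [0.731, 0.683, 0.0, 0.0]
contact_force: [4.9, 0.5, -11.3]
opening: 0.181
finger_force: 49.9
```

```bash
python3 - <<'E'
from h import *
st(); im=save("scene","s3"); cv2.imwrite('pics/s3c.png',cv2.resize(im[170:275,220:390],(800,494),interpolation=cv2.INTER_CUBIC))
E
```

```text
t 8.38 cradle xy mm -77.4 0.3 z 0.0683 F along/across/z -1.8 -4.5 -11.3 Mz [-0.04 -1.28  0.09] yaw 86.1 open 0.181 grip 49.9
closing dir in tool axes [ 0.851 -0.525  0.   ]
```

View pics/s3c.png

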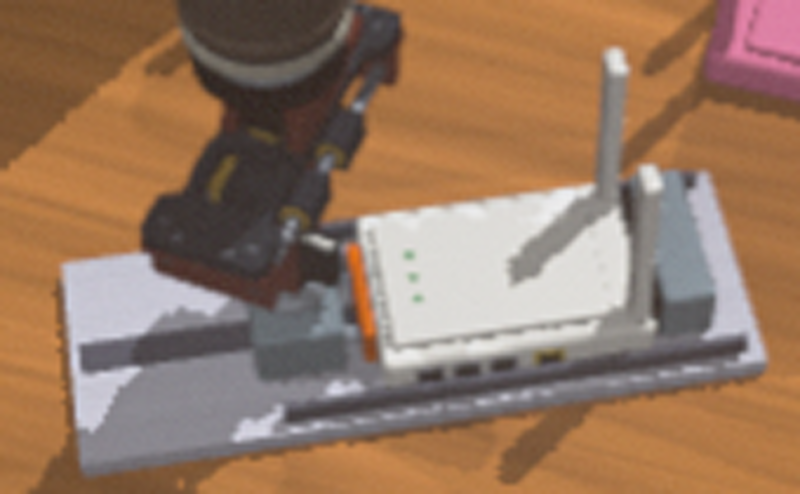

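The router is now against the orange face (365,300) and nearly at the fence (655,270). I feel forward in small steps.

>>> servo_tool([
  [[0.02,-0.013,0,0,-1],[0.043,-0.026,0,0,-1],[0.057,-0.035,0,0,-1],[0.057,-0.035,0,0,-1]],
])

```text
time_s: 8.93
ee_pos: [0.6169, 0.0104, 0.0683]
tool_rot: [0.731, 0.682, 0.0, 0.001]
contact_force: [6.4, -1.4, -12.3]
opening: 0.179
finger_force: 49.9
```

```bash
python3 -c "
from h import *
st()"
```

```text
t 8.93 cradle xy mm -74.6 0.3 z 0.0683 F along/across/z -4.2 -5.0 -12.3 Mz [-0.46 -1.63  0.16] yaw 86.06 open 0.179 grip 49.9
closing dir in tool axes [ 0.851 -0.525 -0.001]
```

>>> servo_tool([
  [[0.02,-0.013,0,0,-1],[0.043,-0.026,0,0,-1],[0.043,-0.026,0,0,-1]],
])

```text
time_s: 9.3
ee_pos: [0.6159, 0.0123, 0.0683]
tool_rot: [0.731, 0.682, 0.0, 0.001]
contact_force: [8.5, -2.5, -12.3]
opening: 0.183
finger_force: 49.9
```

```bash
python3 -c "
from h import *
st()"
```

```text
t 9.3 cradle xy mm -72.4 0.3 z 0.0683 F along/across/z -6.2 -6.4 -12.3 Mz [-0.81 -1.89  0.18] yaw 86.03 open 0.183 grip 49.9
closing dir in tool axes [ 0.851 -0.526 -0.002]
```

>>> servo_tool([
  [[0.02,-0.013,0,0,-1],[0.043,-0.026,0,0,-1],[0.046,-0.03,0,0,-1],[0.046,-0.03,0,0,-1]],
])

```text
time_s: 9.8
ee_pos: [0.615, 0.0141, 0.0683]
tool_rot: [0.731, 0.682, 0.0, 0.002]
contact_force: [10.0, -5.6, -13.7]
opening: 0.177
finger_force: 49.9
```

```bash
python3 - <<'E'
from h import *
st(); im=save("scene","s4"); cv2.imwrite('pics/s4c.png',cv2.resize(im[170:275,220:390],(800,494),interpolation=cv2.INTER_CUBIC))
E
```

```text
t 9.8 cradle xy mm -70.4 0.3 z 0.0683 F along/across/z -9.6 -6.2 -13.7 Mz [-1.26 -2.35  0.18] yaw 85.98 open 0.177 grip 49.9
closing dir in tool axes [ 0.85  -0.526 -0.003]
```

View pics/s4c.png

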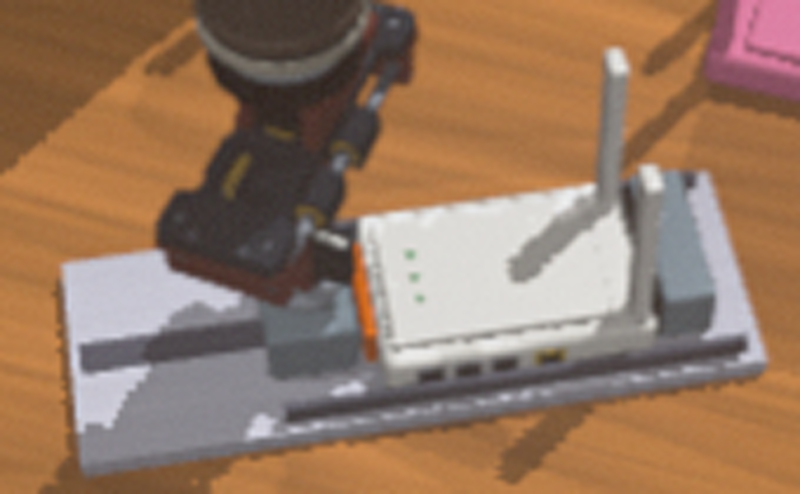

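The router did not move while the jaw advanced 7 mm, so it is home. The face is pressed about 7 mm (force up by about 8 N). I tighten clockwise by 72°.

>>> servo_tool([
  [[0,0,0,0.75,-1],[0,0,0,1.5,-1],[0,0,0,2.25,-1],[0,0,0,3,-1],[0,0,0,3.5,-1],[0,0,0,4,-1],[0,0,0,4,-1]],
])

```text
time_s: 10.72
ee_pos: [0.6149, 0.0141, 0.0683]
tool_rot: [0.891, 0.453, 0.001, 0.002]
contact_force: [10.7, -7.5, -13.9]
opening: 0.18
finger_force: 49.9
```

```bash
python3 -c "
from h import *
st()"
```

```text
t 10.72 cradle xy mm -70.3 0.4 z 0.0683 F along/across/z -11.6 -6.0 -13.9 Mz [-1.36 -2.29  0.06] yaw 53.92 open 0.18 grip 49.9
closing dir in tool axes [ 0.441 -0.897 -0.004]
```

>>> servo_tool([
  [[0,0,0,0.6,-1],[0,0,0,1.2,-1],[0,0,0,1.8,-1],[0,0,0,2.4,-1],[0,0,0,3,-1],[0,0,0,3.6,-1],[0,0,0,4.2,-1],[0,0,0,4.8,-1],[0,0,0,5,-1],[0,0,0,5,-1]],
])

```text
time_s: 11.98
ee_pos: [0.6148, 0.0141, 0.0685]
tool_rot: [0.993, 0.122, 0.001, 0.001]
contact_force: [9.9, -6.9, -11.5]
opening: 0.178
finger_force: 49.9
```

```bash
python3 -c "
from h import *
st()"
```

```text
t 11.97 cradle xy mm -70.2 0.4 z 0.0685 F along/across/z -10.7 -5.5 -11.5 Mz [-1.53 -1.93  0.24] yaw 13.98 open 0.178 grip 49.9
closing dir in tool axes [-0.238 -0.971 -0.004]
```

>>> servo_tool([
  [[0,0,0,0.5,-1],[0,0,0,1,-1],[0,0,0,1,-1]],
])

```text
time_s: 12.35
ee_pos: [0.6148, 0.0142, 0.0685]
tool_rot: [0.999, 0.052, 0.001, 0.001]
contact_force: [8.6, -7.2, -12.2]
opening: 0.181
finger_force: 49.9
```

```bash
python3 -c "
from h import *
st()"
```

```text
t 12.35 cradle xy mm -70.2 0.4 z 0.0685 F along/across/z -10.4 -4.2 -12.2 Mz [-1.42 -1.97  0.18] yaw 5.95 open 0.181 grip 49.9
closing dir in tool axes [-0.371 -0.929 -0.004]
```

I relieve the stored push, which also tests the lock, then open and lift.

>>> servo_tool([
  [[0.01,0.023,0,0,-1],[0.019,0.046,0,0,-1],[0.019,0.046,0,0,-1]],
])

```text
time_s: 12.72
ee_pos: [0.6149, 0.014, 0.0685]
tool_rot: [0.999, 0.053, 0.0, 0.0]
contact_force: [5.9, -0.7, -8.8]
opening: 0.18
finger_force: 49.9
```

```bash
python3 -c "
from h import *
st()"
```

```text
t 12.72 cradle xy mm -70.4 0.4 z 0.0685 F along/across/z -3.4 -4.9 -8.8 Mz [-0.35 -1.1   0.07] yaw 6.08 open 0.18 grip 49.9
closing dir in tool axes [-0.369 -0.929 -0.   ]
```

>>> servo_tool([
  [[0.02,0,0,0,-1],[0.025,0,0,0,-0.5],[0.025,0,0,0,0],[0.025,0,0,0,0.5],[0.025,0,0,0,0.8],[0.025,0,0,0,0.8],[0.025,0,-0.5,0,0.8],[0.025,0,-1,0,0.8],[0.025,0,-1.7,0,0.8],[0.025,0,-2.3,0,0.8]],
])

```text
time_s: 13.98
ee_pos: [0.6163, 0.0145, 0.208]
tool_rot: [0.999, 0.053, 0.0, -0.0]
contact_force: [-0.0, -0.8, -0.3]
opening: 0.897
finger_force: 0.0
```

>>> servo_tool([
  [[-0.7,0.5,0,0,0.8],[-1.4,1,0,0,0.8],[-2.1,1.5,0,0,0.8],[-2.8,2,0,0,0.8],[-2.8,2,0,0,0.8],[-2.8,2,0,0,0.8]],
])

```text
time_s: 14.72
ee_pos: [0.4626, -0.1223, 0.2069]
tool_rot: [0.999, 0.053, 0.001, -0.0]
contact_force: [0.2, 0.6, 0.7]
opening: 0.898
finger_force: 0.0
```

```bash
python3 - <<'E'
from h import *
st(); im=save("scene","s5"); b=save("top","t5")
hsv=cv2.cvtColor(im,cv2.COLOR_BGR2HSV); 
for f in("s3","s4","s5"):
    i=cv2.imread(f'pics/{f}.png');h=cv2.cvtColor(i,cv2.COLOR_BGR2HSV)
    m=cv2.inRange(h,(3,170,120),(14,255,255)); m[:215]=0;m[255:]=0;m[:,:285]=0;m[:,305:]=0
    M=cv2.moments(m,True); print(f,M["m00"],M["m10"]/M["m00"],M["m01"]/M["m00"])
c=np.vstack([cv2.resize(im[175:270,220:390],(537,300),interpolation=cv2.INTER_CUBIC),cv2.resize(b[120:215,225:395],(537,300),interpolation=cv2.INTER_CUBIC)]); cv2.imwrite('pics/c5.png',c)
E
```

```text
t 14.72 cradle xy mm -120.2 198.7 z 0.2069 F along/across/z 0.4 -0.5 0.7 Mz [0.05 0.   0.03] yaw 6.1 open 0.898 grip 0.0
closing dir in tool axes [-0.369 -0.93  -0.001]
s3 49.0 296.2040816326531 232.26530612244898
s4 44.0 296.52272727272725 232.63636363636363
s5 41.0 296.5121951219512 231.9512195121951
```

View pics/c5.png

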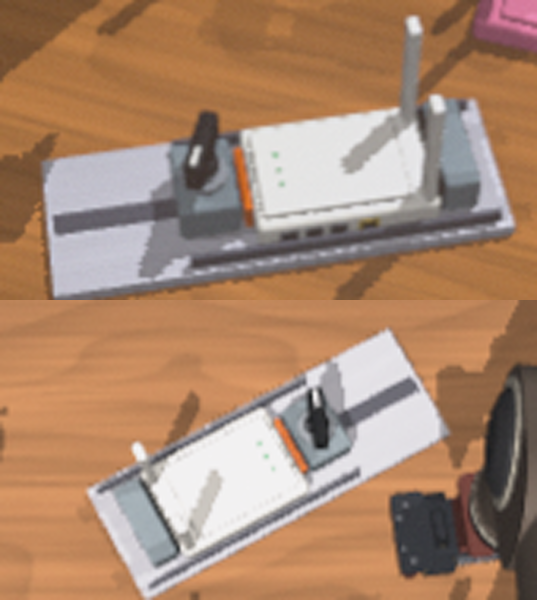

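Router against the fence, orange face squeezed close to the jaw, bar turned back clockwise, and the jaw stayed put after release. I hand in.

```bash
python3 -c "
from bench import r
print(r.hand_in())"
```

```text
the job is handed in; nothing more can be done
None
```

The router is pushed home against the stop fence with the orange face pressed in about 7 mm (estimated from force and jaw travel). The knob is turned back about 8° past where it started, the jaw held when I let go, nothing else was touched, and the job is handed in; the hand-in returned no verdict.

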